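# Set the skiving machine's depth dial and clamp it

### The arm

A 7-joint arm with a two-finger parallel gripper is mounted at the origin on the work surface. World frame = base frame: x ahead of the robot, y to its left, z up, the work surface at z = 0. Lengths are in m, angles in degrees, forces in N, time in s.
With the tool pointing down it reaches from about 0.425 to 0.875 m from the base axis. Payload 4.7 kg.
Tool frame: the origin (TCP) lies on the mounting face of the last link; the fingertips stand 182 mm ahead of it and the grasp point (between the pads) lies 164 mm ahead of it; z points along the fingers, y is the line along which they close (so a half turn about z gives the same grasp; the last joint's range is limited). The gripper opens to 87 mm and grips with 3 to 60 N. Pads are 19 mm wide; open, the fingers measure 117 mm over their backs; the gripper's body (75 mm by 190 mm) begins 51 mm behind the grasp point.
Start: joints at [-71.442, 18.392, -4.016, 83.108, 1.295, 78.541, -3.26], TCP at [0.198, 0.619, 0.405] pointing down, gripper open.
Joint ranges: [-163.93, 163.93], [-17.29, 119.83], [-79.2, 71.16], [3.27, 140.29], [-89.18, 269.18], [5.43, 117.66], [-154.24, 154.24]. Speed limits (degrees/s): [147.25, 147.25, 180, 180, 180, 180, 180].

### API

Orientations are given as [roll, pitch, yaw] about the fixed x, y, z axes, in that order (R = Rz(yaw) Ry(pitch) Rx(roll)).
In Python, from cell import env gives the robot as it stands.
- The arm moves only by the tool servo_tool, never from a script. Its argument "plan" is a list of rows, each an object with "xyz": the shift along the tool's x, y, z in cm, a list of three; "twist": the turn, a rotation vector about the tool's x, y, z in degrees, a list of three; "jaw": the closure, from 0 (fully open) to 1 (shut). In form: [{"xyz": [x, y, z], "twist": [wx, wy, wz], "jaw": jaw}, ...]. A call has 1 to 10 rows; each row is the pose to reach, as a shift and turn from the pose commanded when the call began, along the tool's axes at that moment; what a row does not reach only later rows make up. A row lasts 1/12 s, in which the tool goes at most 41.7 mm and 7.16 degrees, less where a joint would pass 70% of its speed; a pose out of reach is approached as far as the arm can. A call with a gripper value outside its range is refused whole. The fingers move at their own pace and stop on an object; "newtons" is the grip in N (left out, the last holds). Time passes only in rows, so rows that repeat a pose let the fingers close. It gives the time, the measured TCP pose, the force, the opening and the grip force at its end, in the units of the state.
- env.get_obs(): the state, without advancing time (a new reading comes with each control period).
- env.read_camera(name): name is "side" or "top" or "wrist"; returns a dict with "img" (480x640x3 uint8, red, green, blue), "camera_matrix" (3x3 intrinsics, pixels), "R" (3x3) and "t" (3): a world point X has camera coordinates R X + t. Camera axes: x right, y down, z forward; pixel columns grow to the right and rows downward; lengths in m; the calibration is good to about 2 mm. The wrist camera is an equidistant fisheye: a pixel r from the principal point sees the ray r / f radians off the axis. A picture is of the moment at which its call begins. There is no depth.
- env.sign_off(): hands the job in; it is judged then, once.
The state is a dict: "time_s": time; "qpos": joint angles; "joint_velocities": joint speeds; "effort": joint torques, N m; "tool_pos": TCP position; "tool_rot": TCP orientation; "force": force on the tool from outside, world axes, zero at the start; "wrist_torque": the same for the moment, N m; "grip_width": finger opening in m; "grasp_force": force on a finger pad.
Only numpy, scipy, OpenCV 4.12 (cv2) and the standard library are available. Lean on these libraries where they do the work, as an engineer would, in place of code of your own. Each camera call takes 0.05 s, during which the arm holds its last target. There are 200 camera calls.

### The job

Set the depth on the bench skiving machine: push the dial round by its finger stud until the index mark on the dial lines up with the one long line on the scale collar around it, then push the clamp lever fully over, away from you (from the front edge of the machine towards its feed roller), to lock the setting. Push gently with shut fingertips only: do not pinch or squeeze anything, do not turn the scale collar, and leave the small tin, the can and the hammer where they are.

Things in the scene. Friction and masses are not known exactly. Their poses are not given: they have to be found in the camera images.
- machine: Bench skiving machine, fixed: low grey-green housing 240 (x) by 380 (y) mm, flat top 60 mm above the bench. Origin under its middle at bench level; +x points away from the robot, to the feed roller, +y to the dial's side. Motor drum sticks out 60 mm at -y, feed table and roller (60 mm high) 45 mm at +x. Dial axis at (0, 85) mm, lever pivot at (0, -115, 82) mm in this frame.
- dial_axis (a point): Centre of the dial's flat top, on its upright axis, 76 mm above the bench. The dial is a steel disc of 120 mm diameter; its flat top (90 mm diameter) is 16 mm above the housing, its bevel slopes to the rim. It turns either way, no stop within reach, with friction of about 0.16 N m (4 N at the stud), and stays where it is left.
- index_mark (a point): Outer end of the dial's index mark, on the dial's rim, 60 mm from its axis, 70 mm above the bench. The mark is a dark radial line 5 mm wide and 42 mm long on the dial's top, from near the middle to the rim, on the side opposite to the finger stud. At the start it is 1.5 rad or more from the long scale line, either way round.
- finger_stud (a point): Middle of the finger stud, 91 mm above the bench: an upright black pin of 18 mm diameter fixed on the dial 40 mm from the axis, opposite to the index mark; it reaches from the dial's flat top (76 mm above the bench) to 106 mm.
- target_line (a point): Point in line with the long scale line, 60 mm from the dial axis (at the dial's rim), 70 mm above the bench. The line runs outward from here: dark, radial, 5 by 25 mm, on a flat aluminium collar (176 mm diameter, top 66 mm above the bench) round the dial; 35 other lines are 8 by 2 mm. It lies on the machine's +x side, within 0.7 rad. The collar is stiff (3 N m).
- lever (a joint): Angle of the clamp lever in rad: about 0 to 0.15 at the start (leaning towards the robot's side, machine -x), upright at 0.5, locked at its stop at 1.0 (leaning to machine +x). It swings about an axis along machine y with a friction of about 0.2 N m (2.5 N at the ball) and stays where it is left.
- lever_ball (a point): Centre of the lever's black ball, 26 mm diameter, 80 mm from the pivot at the end of a 10 mm steel rod; at joint 0 and at 1.0 the ball centre is 152 mm above the bench and 38 mm to the -x or +x side of the pivot. The grey pivot block (70 by 50 mm) is 25 mm high on the housing top.
- tin_mid (a point): Middle of a small brass-capped tin, 34 mm diameter, 40 mm high, standing loose on the housing near the lever, on the +x side. A bystander.
- can_mid (a point): Middle of a loose metal can, 84 mm diameter, 120 mm high, standing on the bench to the left of the machine. A bystander.
- hammer_grip (a point): A point on the handle of a loose hammer, 260 mm long, lying on the bench to the right of the machine. A bystander.

How it is judged (in metres and radians):
On the way, in this order (a step that is already met when the one before it is completed fails the run):
1. the index mark is lined up with the long scale line while the clamp lever is still open (horizontal distance between index_mark and target_line below 0.0035 m and value of joint lever below 0.3 rad), for 0.3 s.
2. the clamp lever is pushed over to locked, the mark still lined up (horizontal distance between index_mark and target_line below 0.0035 m and value of joint lever above 0.88 rad), for 0.2 s.
At the end, for the whole second after the job is handed in: The index mark's end at the dial's rim is within 3.5 mm (about 3 degrees) of the long scale line, the clamp lever is past 0.88 of its 1.0 rad, and the scale collar has not been turned (2 mm at the rim) (all of step 2 and distance of target_line from where it was at the start of the episode below 0.002 m); the robot touches nothing.
It fails at once if the dial, the lever or the housing is pinched or pushed hard (over 36 N by the fingers) before the lever has come to its stop (contact force between the fingers and machine above 36 N and value of joint lever below 0.95 rad).
It fails at once if the machine is pushed very hard (over 90 N by the fingers) (contact force between the fingers and machine above 90 N).
It fails at once if the scale collar is turned (distance of target_line from where it was at the start of the episode above 0.003 m).
It fails at once if the small tin is moved or lifted (distance of tin_mid from where it was at the start of the episode above 0.015 m).
It fails at once if the can or the hammer is moved or lifted (distance of any of can_mid, hammer_grip from where it was at the start of the episode above 0.015 m).
It also fails if it takes over 58 s, if anything falls off the work surface, if the arm or the gripper's body presses on something with over 40 N, if the wrist force passes 120 N, or if a joint passes its speed limit or range.

## Working session

There is one attempt and no reset: what is moved stays moved. The work goes in short steps, Python scripts to look and compute and a tool call to move; the robot and the scene stay as the last step left them, time stands still between calls to the robot, and variables do not carry over. Pictures are saved under pics/ and viewed, at most 10 in all, crops included, and the job is handed in when it is done.

Besides the shell and the picture viewer there is one more tool, called as name(argument=value, ...), one argument or row to a line, values as JSON. servo_tool: Moves the arm, as the interface text tells. Its arguments: {"type":"object","properties":{"plan":{"type":"array","items":{"type":"object","properties":{"xyz":{"type":"array","items":{"type":"number"}},"twist":{"type":"array","items":{"type":"number"}},"jaw":{"type":"number"}}}},"newtons":{"type":"number"}},"required":["plan"]}

```bash
mkdir -p pics; ls; cat > h.py <<'E'
from cell import env
import numpy as np, cv2
def snap(c,fn=None):
    d=env.read_camera(c)
    if fn: cv2.imwrite('pics/'+fn,d['img'][:,:,::-1])
    return d
E
python3 - <<'E'
from h import *
o=env.get_obs();print({k:np.round(v,4) for k,v in o.items()})
for c in('top','side'):
    d=snap(c,c+'0.png');np.savez(c+'0.npz',**d)
    print(c,d['camera_matrix'].round(1).tolist(),d['R'].round(4).tolist(),d['t'].round(4).tolist())
E
```

```text
pics
{'time_s': np.float64(0.0), 'qpos': array([-71.4414,  18.4384,  -4.0156,  83.1763,   1.2974,  78.5399,
        -3.2582]), 'joint_velocities': array([ 0.007 ,  0.0706, -0.0266,  0.0633, -0.0035,  0.014 ,  0.0164]), 'effort': array([-7.00000e-04, -4.91279e+01, -4.04200e-01, -3.12531e+01,
       -6.39000e-02,  4.36000e-02,  2.00000e-04]), 'tool_pos': array([0.1981, 0.6188, 0.4037]), 'tool_rot': array([-1.798907e+02,  8.100000e-03,  1.622535e+02]), 'force': array([0.2304, 0.5214, 0.0401]), 'wrist_torque': array([-0.0374, -0.008 ,  0.0208]), 'grasp_force': np.float64(0.0), 'grip_width': np.float64(0.087)}
top [[521.5, 0.0, 319.5], [0.0, 521.5, 231.4], [0.0, 0.0, 1.0]] [[-0.0089, -1.0, 0.0039], [-0.983, 0.0081, -0.1837], [0.1836, -0.0055, -0.983]] [-0.0098, 0.5821, 1.3732]
side [[564.7, 0.0, 322.5], [0.0, 564.7, 231.4], [0.0, 0.0, 1.0]] [[0.8944, -0.4472, 0.0048], [-0.239, -0.4871, -0.84], [0.378, 0.7502, -0.5425]] [-0.5323, 0.2207, 1.1493]
```

View pics/top0.png

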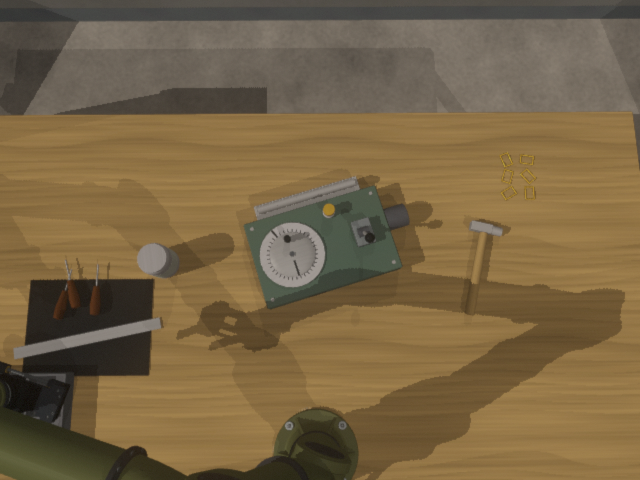

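View pics/side0.png

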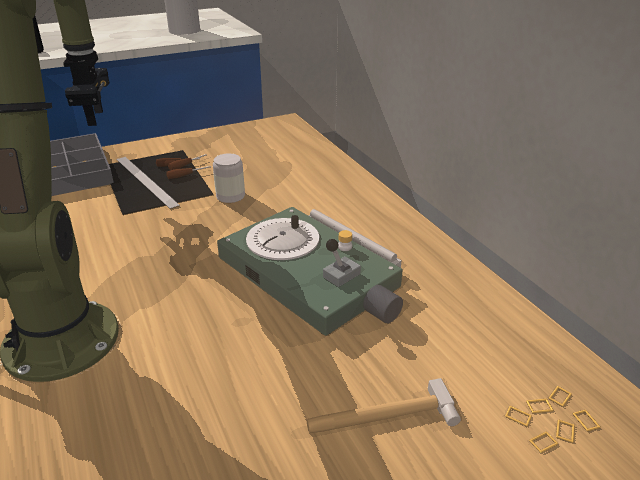

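The top view shows the dial at about (292,254), the stud at (287,239), the index mark near (297,268), the long line near (275,233), the lever ball at (370,238) and the tin at (329,211). Next I'll rectify the collar plane to get metric positions.

```bash
cat >> h.py <<'E'
def proj(d,X):
    X=np.atleast_2d(X); p=(X@d['R'].T+d['t'])@d['camera_matrix'].T
    return p[:,:2]/p[:,2:]
def ray(d,uv,z):
    u=np.linalg.solve(d['camera_matrix'],[uv[0],uv[1],1]); c=-d['R'].T@d['t']; v=d['R'].T@u
    return c+v*(z-c[2])/v[2]
def rect(d,z,x0,x1,y0,y1,s):  # image: up=+x, left=+y, s px per m
    q=np.array([[x1,y1,z],[x1,y0,z],[x0,y0,z],[x0,y1,z]])
    W,H=int((y1-y0)*s),int((x1-x0)*s)
    M=cv2.getPerspectiveTransform(proj(d,q).astype(np.float32),np.float32([[0,0],[W,0],[W,H],[0,H]]))
    return cv2.warpPerspective(d['img'],M,(W,H),flags=cv2.INTER_CUBIC)
E
python3 - <<'E'
from h import *
t=dict(np.load('top0.npz'));s=dict(np.load('side0.npz'))
for n,uv,z in(('dialc',(292.5,254),.076),('stud',(287,238.5),.106),('ball',(370,238),.152),('tin',(329,211),.04+.06),('mark',(298,275),.07)): print(n,ray(t,uv,z).round(4))
for n,uv,z in(('dialc',(283,233.5),.076),('ball',(332.5,244.5),.152)): print(n,'side',ray(s,uv,z).round(4))
c=ray(t,(292.5,254),.076);print(c)
a=rect(t,.068,c[0]-.1,c[0]+.1,c[1]-.1,c[1]+.1,2000)
b=rect(s,.068,c[0]-.1,c[0]+.1,c[1]-.1,c[1]+.1,2000)
cv2.imwrite('pics/r.png',np.hstack([a,b])[:,:,::-1])
E
```

```text
dialc [0.517 0.058 0.076]
stud [0.554  0.0711 0.106 ]
ball [ 0.5455 -0.1424  0.152 ]
tin [ 0.6285 -0.0403  0.1   ]
mark [0.4613 0.0436 0.07  ]
dialc side [0.5181 0.0577 0.076 ]
ball side [ 0.5501 -0.1347  0.152 ]
[0.51701664 0.05802458 0.076     ]
```

View pics/r.png

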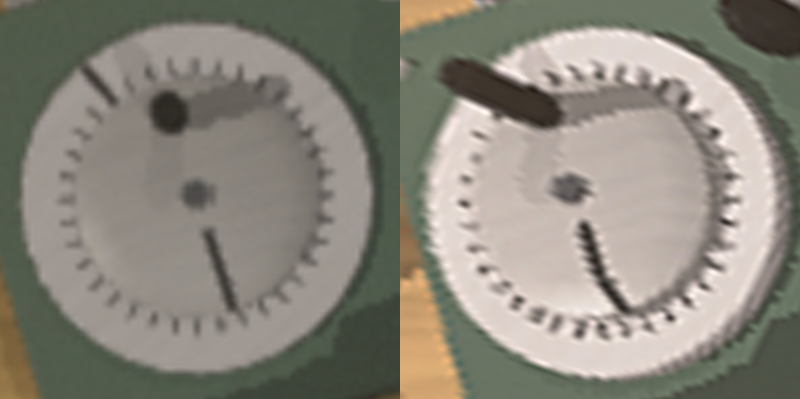

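```bash
cat >> h.py <<'E'
from scipy.spatial.transform import Rotation as Ro
def rel(p,yaw,o=None):
    "shift (cm) and twist (deg) from the measured pose to world p, tool down at yaw"
    o=o or env.get_obs(); R=Ro.from_euler('xyz',o['tool_rot'],degrees=True)
    dw=R.inv()*Ro.from_euler('xyz',[180,0,yaw],degrees=True)
    return (R.inv().apply(np.array(p)-o['tool_pos'])*100).round(2).tolist(), dw.as_rotvec(degrees=True).round(1).tolist()
E
python3 - <<'E'
from h import *
print(rel([.50,.10,.40],199))
E
```

```text
([-44.57, -40.22, 0.45], [-0.1, -0.0, -36.7])
```

servo_tool(
  plan=[
    {"xyz":[-22,-20,0],"twist":[0,0,-18],"jaw":1},
    {"xyz":[-44.6,-40.2,0.4],"twist":[0,0,-37],"jaw":1},
    {"xyz":[-44.6,-40.2,0.4],"twist":[0,0,-37],"jaw":1},
    {"xyz":[-44.6,-40.2,0.4],"twist":[0,0,-37],"jaw":1},
    {"xyz":[-44.6,-40.2,0.4],"twist":[0,0,-37],"jaw":1},
    {"xyz":[-44.6,-40.2,0.4],"twist":[0,0,-37],"jaw":1},
    {"xyz":[-44.6,-40.2,0.4],"twist":[0,0,-37],"jaw":1},
    {"xyz":[-44.6,-40.2,0.4],"twist":[0,0,-37],"jaw":1},
    {"xyz":[-44.6,-40.2,0.4],"twist":[0,0,-37],"jaw":1},
    {"xyz":[-44.6,-40.2,0.4],"twist":[0,0,-37],"jaw":1},
  ],
)

```text
time_s: 0.93
tool_pos: [0.4062, 0.2607, 0.4019]
tool_rot: [180.0, -0.0, -160.7]
force: [1.2, 0.9, -1.1]
grip_width: 0.0285
grasp_force: 0.0
```

```bash
python3 - <<'E'
from h import *
print(rel([.50,.10,.40],199))
E
```

```text
([-3.56, -18.26, 0.19], [0.0, -0.0, 0.3])
```

servo_tool(
  plan=[
    {"xyz":[-3.6,-18,0.2],"twist":[0,0,0],"jaw":1},
    {"xyz":[-3.6,-18,0.2],"twist":[0,0,0],"jaw":1},
    {"xyz":[-3.6,-18,0.2],"twist":[0,0,0],"jaw":1},
    {"xyz":[-3.6,-18,0.2],"twist":[0,0,0],"jaw":1},
    {"xyz":[-3.6,-18,0.2],"twist":[0,0,0],"jaw":1},
    {"xyz":[-3.6,-18,0.2],"twist":[0,0,0],"jaw":1},
    {"xyz":[-3.6,-18,0.2],"twist":[0,0,0],"jaw":1},
  ],
)

```text
time_s: 1.52
tool_pos: [0.4992, 0.1038, 0.3997]
tool_rot: [180.0, -0.0, -160.9]
force: [0.2, 1.4, -0.2]
grip_width: 0.0002
grasp_force: 0.0
```

```bash
python3 - <<'E'
from h import *
o=env.get_obs();print(o['tool_pos'],o['tool_rot'],o['grip_width'],o['force'])
d=snap('wrist','w1.png');np.savez('w1.npz',**d)
print(d['camera_matrix'].round(1).tolist(),d['R'].round(4).tolist(),d['t'].round(4).tolist(), -d['R'].T@d['t'])
E
```

```text
[0.49919114 0.10376699 0.3997228 ] [ 1.79975455e+02 -4.83230644e-02 -1.60913698e+02] 0.0001598279860391148 [ 0.23840277  1.35035145 -0.21587677]
[[371.6, 0.0, 324.9], [0.0, 371.6, 236.9], [0.0, 0.0, 1.0]] [[-0.328, 0.9447, 0.0012], [0.9142, 0.3171, 0.2523], [0.238, 0.0839, -0.9676]] [0.0655, -0.518, 0.2565] [0.43404377 0.08085229 0.37882588]
```

View pics/w1.png

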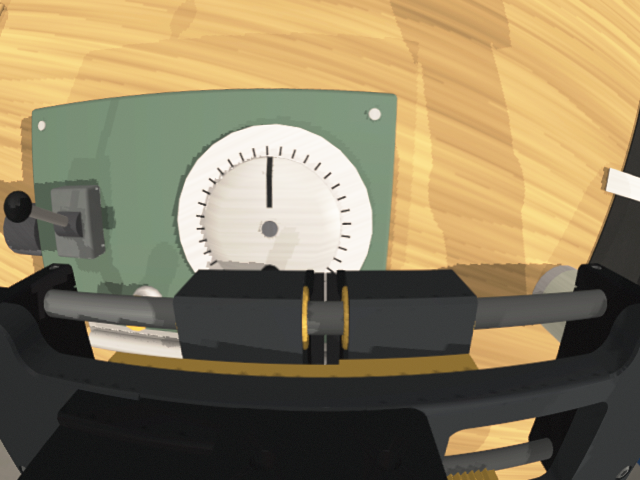

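The wrist view shows the dial centre at (270,228) and the index mark running from (269,207) to (269,157). The long line is hidden behind the gripper. I'll add the fisheye model and measure.

```bash
cat >> h.py <<'E'
def wproj(d,X):
    return cv2.fisheye.projectPoints(np.float64(X).reshape(-1,1,3),cv2.Rodrigues(d['R'])[0],np.float64(d['t']).reshape(3,1),d['camera_matrix'],np.zeros(4))[0][:,0]
def wray(d,uv,z):
    u=cv2.fisheye.undistortPoints(np.float64([[uv]]),d['camera_matrix'],np.zeros(4))[0,0]
    c=-d['R'].T@d['t']; v=d['R'].T@np.r_[u,1]
    return c+v*(z-c[2])/v[2]
def wrect(d,z,x0,x1,y0,y1,s):
    X,Y=np.meshgrid(np.arange(x1,x0,-1/s),np.arange(y1,y0,-1/s),indexing='ij')
    p=wproj(d,np.stack([X,Y,X*0+z],-1)).astype(np.float32).reshape(*X.shape,2)
    return cv2.remap(d['img'],p[...,0],p[...,1],cv2.INTER_LINEAR)
E
python3 - <<'E'
from h import *
d=dict(np.load('w1.npz'))
print('c',wray(d,(270,228.5),.076),'in',wray(d,(269,207),.076),'out',wray(d,(268.8,157),.070),'ball',wray(d,(17,207),.155))
# collar outer circle fit in rectified bright mask
r=wrect(d,.066,.41,.63,-.05,.17,2000)
cv2.imwrite('pics/wr1.png',r[:,:,::-1])
m=((r.min(2)>185)*255).astype('uint8');k=np.ones((7,7));m=cv2.morphologyEx(m,cv2.MORPH_CLOSE,k)
c=max(cv2.findContours(m,cv2.RETR_EXTERNAL,cv2.CHAIN_APPROX_NONE)[0],key=cv2.contourArea)[:,0].astype(float)
P=np.c_[.63-c[:,1]/2000,.17-c[:,0]/2000]
from scipy.optimize import least_squares
s=least_squares(lambda q:np.hypot(*(P-q).T)-.088,[.518,.06],loss='soft_l1',f_scale=.0005)
print('fit',s.x,np.median(abs(s.fun)))
E
```

```text
c [0.51674762 0.06096515 0.076     ] in [0.49944154 0.05469694 0.076     ] out [0.46041226 0.04105755 0.07      ] ball [ 0.54630022 -0.14004842  0.155     ]
fit [0.51565065 0.06162503] 0.0023679792391488666
```

```bash
python3 - <<'E'
from h import *
print(rel([.5447,.1026,.35],199.4),rel([.5447,.1026,.268],199.4))
for dl in range(3,31,3):
    a=np.array([4,-2.4,0]);print(dl,(a-Ro.from_euler('z',dl,degrees=True).apply(a)).round(2)[:2])
E
```

```text
([-4.26, -1.77, 4.96], [0.0, -0.1, -0.1]) ([-4.26, -1.78, 13.16], [0.0, -0.1, -0.1])
3 [-0.12 -0.21]
6 [-0.23 -0.43]
9 [-0.33 -0.66]
12 [-0.41 -0.88]
15 [-0.48 -1.12]
18 [-0.55 -1.35]
21 [-0.59 -1.59]
24 [-0.63 -1.83]
27 [-0.65 -2.08]
30 [-0.66 -2.32]
```

servo_tool(
  plan=[
    {"xyz":[-2.2,-0.9,2],"jaw":1,"twist":[0,0,0]},
    {"xyz":[-4.3,-1.8,5],"jaw":1,"twist":[0,0,0]},
    {"xyz":[-4.3,-1.8,8],"jaw":1,"twist":[0,0,0]},
    {"xyz":[-4.3,-1.8,10.5],"jaw":1,"twist":[0,0,0]},
    {"xyz":[-4.3,-1.8,12],"jaw":1,"twist":[0,0,0]},
    {"xyz":[-4.3,-1.8,13],"jaw":1,"twist":[0,0,0]},
    {"xyz":[-4.3,-1.8,13],"jaw":1,"twist":[0,0,0]},
    {"xyz":[-4.3,-1.8,13],"jaw":1,"twist":[0,0,0]},
  ],
)

```text
time_s: 2.23
tool_pos: [0.5454, 0.1031, 0.2703]
tool_rot: [180.0, -0.0, -160.6]
force: [-0.2, 0.1, 1.1]
grip_width: 0.0006
grasp_force: 0.0
```

```bash
python3 - <<'E'
from h import *
print(rel([.5447,.1026,.268],199.4), env.get_obs()['force'])
snap('side','s2.png')
import cv2
i=cv2.imread('pics/s2.png')[120:320,180:430];cv2.imwrite('pics/s2c.png',cv2.resize(i,None,fx=2.5,fy=2.5))
E
```

```text
([0.08, -0.03, 0.23], [0.0, -0.0, -0.0]) [-0.23704059  0.13065182  1.07978458]
```

View pics/s2c.png

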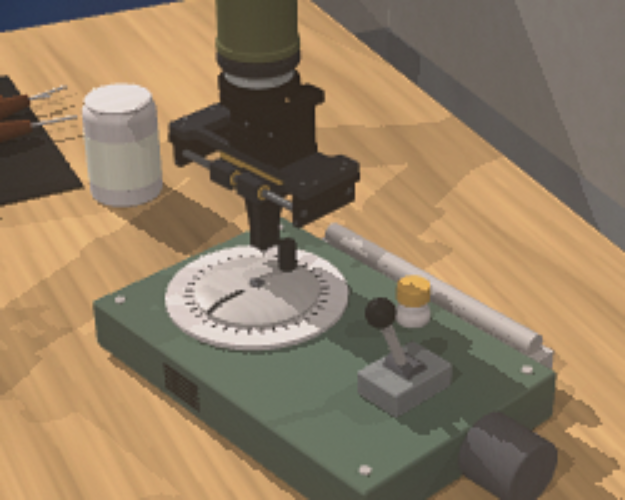

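The fingertips stand clear on the stud's +y side, above the collar, so I can start pushing.

servo_tool(
  plan=[
    {"xyz":[0.1,-0.2,0.2],"jaw":1,"twist":[0,0,0]},
    {"xyz":[0.1,-0.4,0.2],"jaw":1,"twist":[0,0,0]},
    {"xyz":[0.1,-0.6,0.2],"jaw":1,"twist":[0,0,0]},
    {"xyz":[0.1,-0.6,0.2],"jaw":1,"twist":[0,0,0]},
  ],
)

```text
time_s: 2.62
tool_pos: [0.547, 0.0952, 0.2688]
tool_rot: [-180.0, 0.1, -160.8]
force: [-0.2, -0.7, -0.2]
grip_width: 0.0008
grasp_force: 0.0
```

servo_tool(
  plan=[
    {"xyz":[-0.12,-0.21,0],"twist":[0,0,3],"jaw":1},
    {"xyz":[-0.23,-0.43,0],"twist":[0,0,6],"jaw":1},
    {"xyz":[-0.33,-0.66,0],"twist":[0,0,9],"jaw":1},
    {"xyz":[-0.41,-0.88,0],"twist":[0,0,12],"jaw":1},
    {"xyz":[-0.48,-1.12,0],"twist":[0,0,15],"jaw":1},
    {"xyz":[-0.55,-1.35,0],"twist":[0,0,18],"jaw":1},
    {"xyz":[-0.59,-1.59,0],"twist":[0,0,21],"jaw":1},
    {"xyz":[-0.63,-1.83,0],"twist":[0,0,24],"jaw":1},
    {"xyz":[-0.65,-2.08,0],"twist":[0,0,27],"jaw":1},
    {"xyz":[-0.66,-2.32,0],"twist":[0,0,30],"jaw":1},
  ],
)

```text
time_s: 3.45
tool_pos: [0.5604, 0.078, 0.2685]
tool_rot: [179.8, -0.0, 169.2]
force: [-1.3, 3.8, 0.3]
grip_width: 0.0007
grasp_force: 2.0
```

```bash
cat >> h.py <<'E'
def status(c=(.517,.061)):
    o=env.get_obs();R=Ro.from_euler('xyz',o['tool_rot'],degrees=True)
    v=np.r_[o['tool_pos'][:2]-c,0]; print('t',o['time_s'].round(2),'axis in tool cm',(R.inv().apply(-v)*100).round(2),'yaw',o['tool_rot'][2].round(1),'z',o['tool_pos'][2].round(4),'F tool',R.inv().apply(o['force']).round(1),'q7',o['qpos'][6].round(1))
E
python3 - <<'E'
from h import *
status()
d=snap('wrist','w3.png');np.savez('w3.npz',**d)
cv2.imwrite('pics/wr3.png',wrect(d,.070,.42,.62,-.04,.16,2500)[:,:,::-1])
E
```

```text
Traceback (most recent call last):
  File "h.py", line 36, in status
    v=np.r_[o['tool_pos'][:2]-c,0]; print('t',o['time_s'].round(2),'axis in tool cm',(R.inv().apply(-v)*100).round(2),'yaw',o['tool_rot'][2].round(1),'z',o['tool_pos'][2].round(4),'F tool',R.inv().apply(o['force']).round(1),'q7',o['qpos'][6].round(1))
                                              ^^^^^^^^^^^^^^^^^
AttributeError: 'float' object has no attribute 'round'
```

```bash
sed -i "s/o\['time_s'\].round(2)/round(float(o['time_s']),2)/" h.py; cat >> h.py <<'E'
def line_angle(d,r0,r1,z,c=(.517,.061),lo=-180,hi=180,w=wproj):
    "world angle (deg) of the darkest radial line between r0 and r1, and its contrast"
    a=np.radians(np.arange(lo,hi,.25)); r=np.linspace(r0,r1,40)
    A,Rr=np.meshgrid(a,r,indexing='ij')
    zz=z(Rr) if callable(z) else A*0+z
    p=w(d,np.stack([c[0]+Rr*np.cos(A),c[1]+Rr*np.sin(A),zz],-1).reshape(-1,3)).astype(np.float32).reshape(*A.shape,2)
    g=cv2.remap(cv2.cvtColor(d['img'],cv2.COLOR_RGB2GRAY),p[...,0],p[...,1],cv2.INTER_LINEAR).astype(float)
    g=np.percentile(g,80,axis=1); k=20  # dark along at least 80% of the line
    con=(np.roll(g,k)+np.roll(g,-k))/2-g; con[:k]=con[-k:]=0
    i=con.argmax(); s=slice(max(i-14,0),i+15); wt=np.clip(con[s]-.4*con[i],0,None)
    return round(float(np.degrees((a[s]*wt).sum()/wt.sum())),2),round(float(con[i]),1)
zdial=lambda r:np.where(r<.045,.076,.076-(r-.045)*.4)
E
python3 - <<'E'
from h import *
w=dict(np.load('w1.npz'));t=dict(np.load('top0.npz'))
print('start mark',line_angle(w,.022,.056,zdial),line_angle(t,.022,.056,zdial,w=proj,lo=-200,hi=-120))
print('line top',line_angle(t,.064,.083,.066,w=proj,lo=0,hi=80))
status()
d=snap('wrist','w3.png');np.savez('w3.npz',**d)
print('now',line_angle(d,.022,.056,zdial,lo=-230,hi=-130))
cv2.imwrite('pics/wr3.png',wrect(d,.070,.42,.62,-.04,.16,2500)[:,:,::-1])
E
```

```text
start mark (-161.18, 190.6) (-160.22, 54.0)
line top (39.42, 76.0)
t 3.45 axis in tool cm [ 3.95 -2.48 -0.01] yaw 169.2 z 0.2685 F tool [ 2.   3.5 -0.3] q7 74.9Traceback (most recent call last):
  File "<stdin>", line 7, in <module>
  File "h.py", line 42, in line_angle
    p=w(d,np.stack([c[0]+Rr*np.cos(A),c[1]+Rr*np.sin(A),zz],-1).reshape(-1,3)).astype(np.float32).reshape(*A.shape,2)
      ~^^^^^^^^^^^^^^^^^^^^^^^^^^^^^^^^^^^^^^^^^^^^^^^^^^^^^^^^^^^^^^^^^^^^^^^
  File "h.py", line 25, in wproj
    return cv2.fisheye.projectPoints(np.float64(X).reshape(-1,1,3),cv2.Rodrigues(d['R'])[0],np.float64(d['t']).reshape(3,1),d['camera_matrix'],np.zeros(4))[0][:,0]
           ~~~~~~~~~~~~~~~~~~~~~~~~~^^^^^^^^^^^^^^^^^^^^^^^^^^^^^^^^^^^^^^^^^^^^^^^^^^^^^^^^^^^^^^^^^^^^^^^^^^^^^^^^^^^^^^^^^^^^^^^^^^^^^^^^^^^^^^^^^^^^^^^
cv2.error: OpenCV(4.12.0) /io/opencv/modules/calib3d/src/fisheye.cpp:83: error: (-215:Assertion failed) _tvec.getMat().isContinuous() && _rvec.getMat().isContinuous() in function 'projectPoints'
```

```bash
sed -i "s/np.float64(d\['t'\]).reshape(3,1)/np.ascontiguousarray(d['t'],float).reshape(3,1).copy()/" h.py
python3 - <<'E'
from h import *
d={k:np.array(v) for k,v in np.load('w3.npz').items()}
print('now',line_angle(d,.022,.056,zdial,lo=-230,hi=-130))
E
```

```text
now (-177.29, 181.5)
```

servo_tool(
  plan=[
    {"xyz":[-0.12,-0.21,0],"twist":[0,0,3],"jaw":1},
    {"xyz":[-0.23,-0.43,0],"twist":[0,0,6],"jaw":1},
    {"xyz":[-0.33,-0.66,0],"twist":[0,0,9],"jaw":1},
    {"xyz":[-0.41,-0.88,0],"twist":[0,0,12],"jaw":1},
    {"xyz":[-0.48,-1.12,0],"twist":[0,0,15],"jaw":1},
    {"xyz":[-0.55,-1.35,0],"twist":[0,0,18],"jaw":1},
    {"xyz":[-0.59,-1.59,0],"twist":[0,0,21],"jaw":1},
    {"xyz":[-0.63,-1.83,0],"twist":[0,0,24],"jaw":1},
    {"xyz":[-0.65,-2.08,0],"twist":[0,0,27],"jaw":1},
    {"xyz":[-0.66,-2.32,0],"twist":[0,0,30],"jaw":1},
  ],
)

```text
time_s: 4.33
tool_pos: [0.5633, 0.0535, 0.2686]
tool_rot: [179.8, 0.0, 139.2]
force: [2.5, 3.0, -1.5]
grip_width: 0.0006
grasp_force: 2.2
```

```bash
cat > m.py <<'E'
from h import *
status(); d={k:np.array(v) for k,v in snap('wrist').items()}
for lo in(-330,-270,-210): print(lo,line_angle(d,.022,.056,zdial,lo=lo,hi=lo+80))
E
python3 m.py
```

```text
t 4.33 axis in tool cm [ 3.99 -2.45 -0.01] yaw 139.2 z 0.2686 F tool [0.1 3.9 1.5] q7 48.8
-330 (-293.02, 5.9)
-270 (-208.44, 180.5)
-210 (-157.39, 4.5)
```

servo_tool(
  plan=[
    {"xyz":[-0.12,-0.21,0],"twist":[0,0,3],"jaw":1},
    {"xyz":[-0.23,-0.43,0],"twist":[0,0,6],"jaw":1},
    {"xyz":[-0.33,-0.66,0],"twist":[0,0,9],"jaw":1},
    {"xyz":[-0.41,-0.88,0],"twist":[0,0,12],"jaw":1},
    {"xyz":[-0.48,-1.12,0],"twist":[0,0,15],"jaw":1},
    {"xyz":[-0.55,-1.35,0],"twist":[0,0,18],"jaw":1},
    {"xyz":[-0.59,-1.59,0],"twist":[0,0,21],"jaw":1},
    {"xyz":[-0.63,-1.83,0],"twist":[0,0,24],"jaw":1},
    {"xyz":[-0.65,-2.08,0],"twist":[0,0,27],"jaw":1},
    {"xyz":[-0.66,-2.32,0],"twist":[0,0,30],"jaw":1},
  ],
)

```text
time_s: 5.22
tool_pos: [0.5533, 0.0308, 0.2686]
tool_rot: [179.8, 0.0, 109.2]
force: [3.9, 1.8, -2.5]
grip_width: 0.0002
grasp_force: 2.1
```

servo_tool(
  plan=[
    {"xyz":[-0.12,-0.21,0],"twist":[0,0,3],"jaw":1},
    {"xyz":[-0.23,-0.43,0],"twist":[0,0,6],"jaw":1},
    {"xyz":[-0.33,-0.66,0],"twist":[0,0,9],"jaw":1},
    {"xyz":[-0.41,-0.88,0],"twist":[0,0,12],"jaw":1},
    {"xyz":[-0.48,-1.12,0],"twist":[0,0,15],"jaw":1},
    {"xyz":[-0.55,-1.35,0],"twist":[0,0,18],"jaw":1},
    {"xyz":[-0.59,-1.59,0],"twist":[0,0,21],"jaw":1},
    {"xyz":[-0.63,-1.83,0],"twist":[0,0,24],"jaw":1},
    {"xyz":[-0.65,-2.08,0],"twist":[0,0,27],"jaw":1},
    {"xyz":[-0.66,-2.32,0],"twist":[0,0,30],"jaw":1},
  ],
)

```text
time_s: 6.05
tool_pos: [0.5337, 0.0163, 0.2688]
tool_rot: [179.8, -0.0, 79.2]
force: [4.0, 0.2, -2.3]
grip_width: 0.0007
grasp_force: 2.0
```

```bash
python3 m.py
```

```text
t 6.05 axis in tool cm [ 4.08 -2.48 -0.01] yaw 79.2 z 0.2688 F tool [0.9 3.9 2.3] q7 -7.0
-330 (-271.26, 171.7)
-270 (-199.69, 3.5)
-210 (-169.24, 4.3)
```

servo_tool(
  plan=[
    {"xyz":[-0.12,-0.21,0],"twist":[0,0,3],"jaw":1},
    {"xyz":[-0.23,-0.43,0],"twist":[0,0,6],"jaw":1},
    {"xyz":[-0.33,-0.66,0],"twist":[0,0,9],"jaw":1},
    {"xyz":[-0.41,-0.88,0],"twist":[0,0,12],"jaw":1},
    {"xyz":[-0.48,-1.12,0],"twist":[0,0,15],"jaw":1},
    {"xyz":[-0.55,-1.35,0],"twist":[0,0,18],"jaw":1},
    {"xyz":[-0.59,-1.59,0],"twist":[0,0,21],"jaw":1},
    {"xyz":[-0.63,-1.83,0],"twist":[0,0,24],"jaw":1},
    {"xyz":[-0.65,-2.08,0],"twist":[0,0,27],"jaw":1},
    {"xyz":[-0.66,-2.32,0],"twist":[0,0,30],"jaw":1},
  ],
)

```text
time_s: 6.93
tool_pos: [0.5097, 0.0136, 0.2688]
tool_rot: [179.8, -0.1, 49.2]
force: [3.7, -0.8, -1.0]
grip_width: 0.0003
grasp_force: 1.8
```

```bash
cat >> m.py <<'E'
print('line',line_angle(d,.066,.083,.066,lo=-355,hi=-285))
c=(.517,.061)
cv2.imwrite('pics/m%d.png'%(env.get_obs()['time_s']*100),np.hstack([d['img'][:,:,::-1][::2,::2].copy(),cv2.resize(wrect(d,.07,c[0]-.1,c[0]+.1,c[1]-.1,c[1]+.1,2000)[:,:,::-1],(240,240))]))
t=snap('top');print('top mark',line_angle(t,.022,.056,zdial,w=proj,lo=-355,hi=-285),'line',line_angle(t,.066,.083,.066,w=proj,lo=-355,hi=-285))
E
python3 m.py; ls pics
```

```text
t 6.93 axis in tool cm [ 4.07 -2.54 -0.  ] yaw 49.2 z 0.2688 F tool [1.9 3.3 1. ] q7 -38.0
-330 (-301.81, 183.5)
-270 (-241.43, 4.9)
-210 (-197.97, 1.8)
line (-320.41, 191.1)
top mark (-303.38, 32.5) line (-320.57, 74.0)
m698.png
r.png
s2.png
s2c.png
side0.png
top0.png
w1.png
w3.png
wr1.png
```

servo_tool(
  plan=[
    {"xyz":[-0.12,-0.21,0],"twist":[0,0,3],"jaw":1},
    {"xyz":[-0.23,-0.43,0],"twist":[0,0,6],"jaw":1},
    {"xyz":[-0.33,-0.66,0],"twist":[0,0,9],"jaw":1},
    {"xyz":[-0.41,-0.88,0],"twist":[0,0,12],"jaw":1},
    {"xyz":[-0.48,-1.12,0],"twist":[0,0,15],"jaw":1},
    {"xyz":[-0.48,-1.12,0],"twist":[0,0,15],"jaw":1},
    {"xyz":[-0.48,-1.12,0],"twist":[0,0,15],"jaw":1},
  ],
)

```text
time_s: 7.62
tool_pos: [0.4976, 0.0172, 0.2687]
tool_rot: [179.9, -0.0, 34.4]
force: [2.9, -2.1, 2.2]
grip_width: 0.0002
grasp_force: 1.9
```

```bash
python3 m.py
```

```text
t 7.62 axis in tool cm [ 4.07 -2.52 -0.  ] yaw 34.4 z 0.2687 F tool [ 1.2  3.4 -2.2] q7 -54.2
-330 (-317.9, 184.8)
-270 (-248.24, 4.3)
-210 (-143.83, 16.3)
line (-320.03, 192.5)
top mark (-317.39, 27.0) line (-320.56, 73.4)
```

servo_tool(
  plan=[
    {"xyz":[-0.05,-0.09,0],"twist":[0,0,1.25],"jaw":1},
    {"xyz":[-0.1,-0.18,0],"twist":[0,0,2.5],"jaw":1},
    {"xyz":[-0.1,-0.18,0],"twist":[0,0,2.5],"jaw":1},
    {"xyz":[-0.1,-0.18,0],"twist":[0,0,2.5],"jaw":1},
  ],
)

```text
time_s: 8.05
tool_pos: [0.4952, 0.0187, 0.2681]
tool_rot: [180.0, 0.0, 31.8]
force: [2.5, -3.6, 3.0]
grip_width: 0.0004
grasp_force: 2.1
```

```bash
python3 m.py; ls pics | tail -8
```

```text
t 8.05 axis in tool cm [ 4.08 -2.45 -0.  ] yaw 31.8 z 0.2681 F tool [ 0.2  4.4 -3. ] q7 -57.2
-330 (-321.91, 182.7)
-270 (-236.55, 2.8)
-210 (-149.46, 15.1)
line (-320.05, 192.5)
top mark (-317.62, 17.8) line (-320.57, 73.0)
r.png
s2.png
s2c.png
side0.png
top0.png
w1.png
w3.png
wr1.png
```

```bash
python3 - <<'E'
from h import *
d={k:np.array(v) for k,v in snap('wrist').items()};np.savez('w5.npz',**d)
c=(.517,.061)
A=wrect(d,.07,c[0]-.1,c[0]+.1,c[1]-.1,c[1]+.1,2000)[:,:,::-1]
cv2.imwrite('pics/w5.png',np.hstack([A,cv2.resize(d['img'][:,:,::-1],(400,300))[:300].copy() if 0 else cv2.copyMakeBorder(cv2.resize(d['img'][:,:,::-1],(400,300)),0,100,0,0,0)]))
# refine centre: knob disc in the middle
for z in(.066,.070,.076):
  print(z,[line_angle(d,r,r+.008,z if r>.06 else zdial,lo=-345,hi=-295) for r in(.024,.032,.04,.048,.066,.074)])
E
```

```text
0.066 [(-323.07, 135.6), (-322.44, 172.6), (-322.01, 183.6), (-321.78, 188.0), (-320.13, 190.0), (-320.05, 193.6)]
0.07 [(-323.07, 135.6), (-322.44, 172.6), (-322.01, 183.6), (-321.78, 188.0), (-320.64, 190.0), (-320.5, 194.0)]
0.076 [(-323.07, 135.6), (-322.44, 172.6), (-322.01, 183.6), (-321.78, 188.0), (-321.36, 190.5), (-321.14, 193.1)]
```

View pics/w5.png

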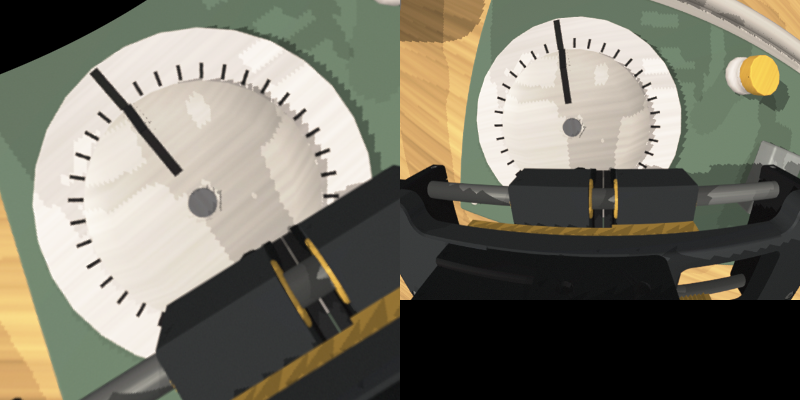

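The mark and the long line are lined up to about 1 mm once the small centre error is corrected. The mark runs from (180,173) to (128,110) in the rectified view and the line continues to (93,70). I'll back off and lift.

servo_tool(
  plan=[
    {"xyz":[0,0.4,0],"twist":[0,0,0],"jaw":1},
    {"xyz":[0,1.0,0],"twist":[0,0,0],"jaw":1},
    {"xyz":[0,1.5,0],"twist":[0,0,0],"jaw":1},
    {"xyz":[0,1.5,-3],"twist":[0,0,0],"jaw":1},
    {"xyz":[0,1.5,-7],"twist":[0,0,0],"jaw":1},
    {"xyz":[0,1.5,-11],"twist":[0,0,0],"jaw":1},
    {"xyz":[0,1.5,-13],"twist":[0,0,0],"jaw":1},
    {"xyz":[0,1.5,-13],"twist":[0,0,0],"jaw":1},
    {"xyz":[0,1.5,-13],"twist":[0,0,0],"jaw":1},
  ],
)

```text
time_s: 8.95
tool_pos: [0.5034, 0.0061, 0.3988]
tool_rot: [-180.0, -0.1, 31.8]
force: [-0.2, 0.2, -1.2]
grip_width: 0.0004
grasp_force: 0.0
```

```bash
cat > m2.py <<'E'
from h import *
status(); d={k:np.array(v) for k,v in snap('wrist').items()}; np.savez('wl.npz',**d)
rm=np.array([.024,.032,.04,.048]);a=[line_angle(d,r,r+.008,zdial,lo=-345,hi=-295)[0] for r in rm]
e,m=np.polyfit(1/(rm+.004),a,1)
rl=np.array([.066,.074]);l=np.mean([line_angle(d,r,r+.008,.066,lo=-345,hi=-295)[0]-e/(r+.004) for r in rl])
print(a,'mark',m,'line',l,'err mm',np.radians(m-l)*60)
E
python3 m2.py; python3 -c "
from h import *
print(rel([.5125,-.150,.40],107))"
```

```text
t 8.95 axis in tool cm [ 4.05 -3.95  0.01] yaw 31.8 z 0.3988 F tool [-0.1 -0.2  1.2] q7 -61.9
[-322.52, -321.98, -321.76, -321.57] mark -320.45102241950065 line -319.05551194703594 err mm -1.4613751494342484
([-7.41, 13.79, -0.27], [-0.1, -0.0, -75.2])
```

servo_tool(
  plan=[
    {"xyz":[-1.5,2.8,0],"twist":[0,0,-7],"jaw":1},
    {"xyz":[-3,5.6,0],"twist":[0,0,-14],"jaw":1},
    {"xyz":[-4.5,8.4,0],"twist":[0,0,-21],"jaw":1},
    {"xyz":[-6,11.2,0],"twist":[0,0,-28],"jaw":1},
    {"xyz":[-7.4,13.8,0],"twist":[0,0,-35],"jaw":1},
    {"xyz":[-7.4,13.8,0],"twist":[0,0,-42],"jaw":1},
    {"xyz":[-7.4,13.8,0],"twist":[0,0,-49],"jaw":1},
    {"xyz":[-7.4,13.8,0],"twist":[0,0,-56],"jaw":1},
    {"xyz":[-7.4,13.8,0],"twist":[0,0,-63],"jaw":1},
    {"xyz":[-7.4,13.8,0],"twist":[0,0,-70],"jaw":1},
  ],
)

```text
time_s: 9.83
tool_pos: [0.5123, -0.15, 0.3958]
tool_rot: [-179.8, -0.0, 99.1]
force: [-0.2, -0.1, 0.3]
grip_width: 0.0004
grasp_force: 0.0
```

```bash
python3 -c "
from h import *
print(rel([.5125,-.150,.327],107))
d={k:np.array(v) for k,v in snap('wrist','w6.png').items()};np.savez('w6.npz',**d)"
```

```text
([-0.01, 0.05, 6.88], [-0.2, -0.1, -7.9])
```

View pics/w6.png

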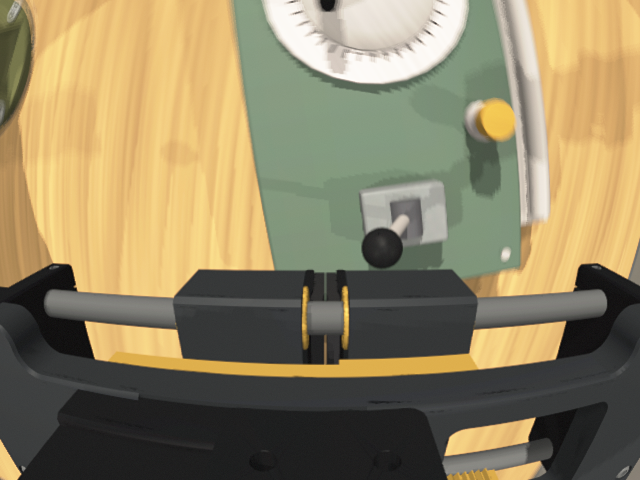

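The ball shows at (382,247), ahead of the shut fingers in the push direction. I'll refine its position and then descend.

```bash
python3 -c "
from h import *
d={k:np.array(v) for k,v in np.load('w6.npz').items()}
for z in(.152,.156,.16):
  b=wray(d,(382,247),z); o=env.get_obs();R=Ro.from_euler('xyz',[180,0,107],degrees=True)
  print(z,b,'ball from TCP, tool at yaw107, cm',(R.inv().apply(b-o['tool_pos'])*100).round(2))
"
```

```text
0.152 [ 0.54610354 -0.14030663  0.152     ] ball from TCP, tool at yaw107, cm [-0.07  3.52 24.39]
0.156 [ 0.54530465 -0.13925727  0.156     ] ball from TCP, tool at yaw107, cm [ 0.05  3.47 23.99]
0.16 [ 0.54450576 -0.13820792  0.16      ] ball from TCP, tool at yaw107, cm [ 0.18  3.43 23.59]
```

servo_tool(
  plan=[
    {"xyz":[0,0,2],"twist":[0,0,-5],"jaw":1},
    {"xyz":[0,0,4],"twist":[0,0,-8],"jaw":1},
    {"xyz":[0,0,6],"twist":[0,0,-8],"jaw":1},
    {"xyz":[0,0,7],"twist":[0,0,-8],"jaw":1},
    {"xyz":[0,0,7],"twist":[0,0,-8],"jaw":1},
    {"xyz":[0,0,7],"twist":[0,0,-8],"jaw":1},
  ],
)

```text
time_s: 10.38
tool_pos: [0.5126, -0.1502, 0.3274]
tool_rot: [-179.9, -0.0, 106.6]
force: [0.1, -0.2, 0.3]
grip_width: 0.0002
grasp_force: 0.0
```

servo_tool(
  plan=[
    {"xyz":[0,0.8,0],"twist":[0,0,0],"jaw":1},
    {"xyz":[0,1.4,0],"twist":[0,0,0],"jaw":1},
    {"xyz":[0,1.9,0],"twist":[0,0,0],"jaw":1},
    {"xyz":[0,2.4,0],"twist":[0,0,0],"jaw":1},
    {"xyz":[0,2.9,0],"twist":[0,0,0],"jaw":1},
    {"xyz":[0,3.4,0],"twist":[0,0,0],"jaw":1},
    {"xyz":[0,3.9,0],"twist":[0,0,0],"jaw":1},
    {"xyz":[0,4.4,0],"twist":[0,0,0],"jaw":1},
  ],
)

```text
time_s: 11.05
tool_pos: [0.5556, -0.1373, 0.3281]
tool_rot: [180.0, 0.0, 106.7]
force: [-3.4, -1.7, 2.4]
grip_width: 0.0004
grasp_force: 1.5
```

servo_tool(
  plan=[
    {"xyz":[0,0.5,0],"twist":[0,0,0],"jaw":1},
    {"xyz":[0,1.0,0],"twist":[0,0,0],"jaw":1},
    {"xyz":[0,1.5,0],"twist":[0,0,0],"jaw":1},
    {"xyz":[0,2.0,0],"twist":[0,0,0],"jaw":1},
    {"xyz":[0,2.5,0],"twist":[0,0,0],"jaw":1},
    {"xyz":[0,3.0,0],"twist":[0,0,0],"jaw":1},
    {"xyz":[0,3.3,0],"twist":[0,0,0],"jaw":1},
    {"xyz":[0,3.5,0],"twist":[0,0,0],"jaw":1},
    {"xyz":[0,3.5,0],"twist":[0,0,0],"jaw":1},
  ],
)

```text
time_s: 11.8
tool_pos: [0.5888, -0.1271, 0.3278]
tool_rot: [-180.0, -0.0, 106.8]
force: [-3.0, -0.5, -1.0]
grip_width: 0.0
grasp_force: 1.1
```

```bash
python3 -c "
from h import *
status()
s=snap('side','s7.png');i=cv2.imread('pics/s7.png')[120:320,200:450];cv2.imwrite('pics/s7c.png',cv2.resize(i,None,fx=2.5,fy=2.5))"
```

```text
t 11.8 axis in tool cm [20.08 -1.46  0.  ] yaw 106.8 z 0.3278 F tool [ 0.4 -3.   1. ] q7 39.9
```

View pics/s7c.png

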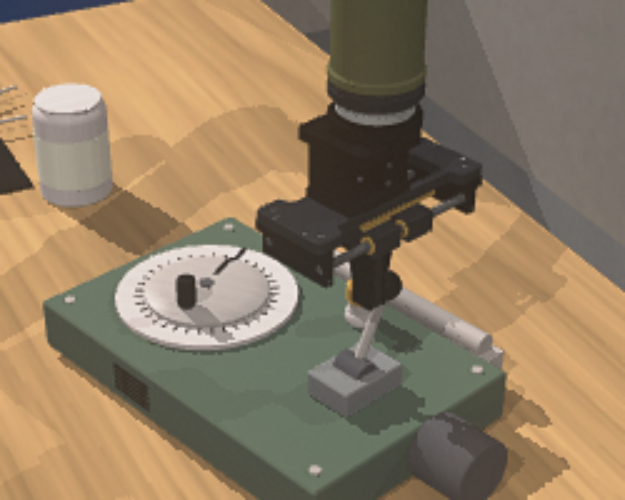

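The lever is past upright with about 5 mm left to the stop. I'll continue gently.

servo_tool(
  plan=[
    {"xyz":[0,0.2,0],"twist":[0,0,0],"jaw":1},
    {"xyz":[0,0.4,0],"twist":[0,0,0],"jaw":1},
    {"xyz":[0,0.5,0],"twist":[0,0,0],"jaw":1},
    {"xyz":[0,0.5,0],"twist":[0,0,0],"jaw":1},
  ],
)

```text
time_s: 12.18
tool_pos: [0.592, -0.1268, 0.3279]
tool_rot: [-179.7, -0.1, 106.7]
force: [-9.2, -0.5, 0.9]
grip_width: 0.0006
grasp_force: 4.2
```

servo_tool(
  plan=[
    {"xyz":[0,0.1,0],"twist":[0,0,0],"jaw":1},
    {"xyz":[0,0.2,0],"twist":[0,0,0],"jaw":1},
    {"xyz":[0,0.2,0],"twist":[0,0,0],"jaw":1},
    {"xyz":[0,0.2,0],"twist":[0,0,0],"jaw":1},
  ],
)

```text
time_s: 12.52
tool_pos: [0.5928, -0.1268, 0.3279]
tool_rot: [-179.6, -0.2, 106.6]
force: [-12.5, -0.8, 5.2]
grip_width: 0.0006
grasp_force: 6.4
```

The force has risen to about 12 N with no motion, so the lever is at its stop. I'll back off, lift and check.

servo_tool(
  plan=[
    {"xyz":[0,-0.8,0],"twist":[0,0,0],"jaw":1},
    {"xyz":[0,-2,0],"twist":[0,0,0],"jaw":1},
    {"xyz":[0,-4,-1],"twist":[0,0,0],"jaw":1},
    {"xyz":[0,-7,-4],"twist":[0,0,0],"jaw":1},
    {"xyz":[0,-9,-8],"twist":[0,0,0],"jaw":1},
    {"xyz":[0,-10,-10],"twist":[0,0,0],"jaw":1},
    {"xyz":[0,-10,-10],"twist":[0,0,0],"jaw":1},
    {"xyz":[0,-10,-10],"twist":[0,0,0],"jaw":1},
  ],
)

```text
time_s: 13.18
tool_pos: [0.5, -0.1547, 0.4306]
tool_rot: [179.5, -0.0, 106.7]
force: [-0.1, 0.1, -0.9]
grip_width: 0.0003
grasp_force: 0.0
```

```bash
python3 -c "
from h import *
o=env.get_obs();print(o['tool_pos'],o['force'])
t=snap('top');s=snap('side')
print('top mark',line_angle(t,.022,.056,zdial,w=proj,lo=-355,hi=-285),'line',line_angle(t,.066,.083,.066,w=proj,lo=-355,hi=-285))
P=np.array([.5755,-.1303]);u=np.array([np.cos(np.radians(17)),np.sin(np.radians(17))])
for th in(.85,1.0): 
  b=np.r_[P+u*.08*np.sin(th-.5),.082+.08*np.cos(th-.5)];print(th,'ball expected side',proj(s,b),'top',proj(t,b))
c=(.517,.061)
A=rect(t,.068,c[0]-.1,c[0]+.1,c[1]-.1,c[1]+.1,1800);B=cv2.resize(s['img'][150:290,220:400],None,fx=2.4,fy=2.4)
B=cv2.copyMakeBorder(B,0,max(0,360-B.shape[0]),0,0,0);cv2.imwrite('pics/f.png',np.hstack([A,B[:360]])[:,:,::-1])"
```

```text
[ 0.50003622 -0.15471147  0.43056828] [-0.1060922   0.0613015  -0.88644108]
top mark (-322.85, 51.9) line (-320.55, 79.0)
0.85 ball expected side [[351.40418903 233.51685139]] top [[361.74481381 216.00474359]]
1.0 ball expected side [[354.87472654 233.54828194]] top [[360.24142318 212.44122095]]Traceback (most recent call last):
  File "<string>", line 11, in <module>
    B=cv2.copyMakeBorder(B,0,max(0,360-B.shape[0]),0,0,0);cv2.imwrite('pics/f.png',np.hstack([A,B[:360]])[:,:,::-1])
                                                                                   ~~~~~~~~~^^^^^^^^^^^^^
    return _nx.concatenate(arrs, 1, dtype=dtype, casting=casting)
           ~~~~~~~~~~~~~~~^^^^^^^^^^^^^^^^^^^^^^^^^^^^^^^^^^^^^^^
ValueError: all the input array dimensions except for the concatenation axis must match exactly, but along dimension 0, the array at index 0 has size 359 and the array at index 1 has size 360
```

```bash
python3 -c "
from h import *
t=snap('top');s=snap('side')
for c in((.517,.061),(.518,.06),(.516,.0615),(.517,.060)):
  print(c,line_angle(t,.022,.056,zdial,c=c,w=proj,lo=-355,hi=-285)[0]-line_angle(t,.066,.083,.066,c=c,w=proj,lo=-355,hi=-285)[0])
c=(.517,.061)
A=cv2.resize(rect(t,.068,c[0]-.1,c[0]+.1,c[1]-.1,c[1]+.1,2000),(400,400));B=cv2.resize(s['img'][150:290,220:360],(400,400))
cv2.imwrite('pics/f.png',np.hstack([A,B])[:,:,::-1])"
```

```text
(0.517, 0.061) -2.269999999999982
(0.518, 0.06) -1.5200000000000387
(0.516, 0.0615) -2.8799999999999955
(0.517, 0.06) -1.830000000000041
```

View pics/f.png

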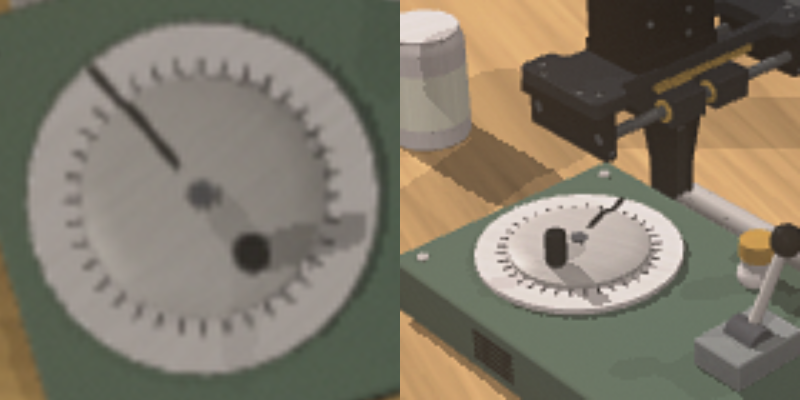

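The mark runs into the long line, with the two estimates giving 1.4 to 1.6 mm of error. The ball at side pixel (354.8,233.3) matches the locked position of 1.0 rad, and the robot touches nothing.

```bash
python3 -c "
from cell import env
print(env.sign_off())"
```

```text
the job is handed in; nothing more can be done
None
```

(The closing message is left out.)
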